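# Lock the canister on the filling scale and hold the funnel over it

## Task

Get the filling scale ready for a weighed fill: first turn the lock collar round the canister's foot (the ring with the upright post) clockwise seen from above, all the way to its locked mark, where it stops. Then lift the funnel out of its stand, carry it across and hold it still, upright and centred over the canister's mouth, with the spout about 15 mm above the rim; the funnel must never touch the scale, the canister or the collar, or the weight would be wrong. Finish while holding it there in the gripper, and leave the groceries where they stand.

Things in the scene. Friction and masses are not known exactly. Their poses are not given: they have to be found in the camera images.
- scale: Grey bench scale, steel deck, 240 x 230 mm, deck top 45 mm above the table; fixed, left or right of the tray. Origin: centre of its underside; z up; at zero yaw its display side (-x) faces the robot. In its centre a fixed, upright round steel canister, and round the canister's foot the lock collar (ring about 126 mm across, 50 to 64 mm above the table), turning about the scale's z axis.
- mouth (a point): Centre of the open mouth of the canister (90 mm outer, 82 mm inner diameter), at the height of its rim, 135 mm above the table; also on the collar's vertical axis. Axes as the scale's.
- collar (a joint): Angle of the lock collar in rad: 0 to 1.1, growing clockwise seen from above, round the scale's vertical axis; it starts between 0 and 0.25. 1.1 is the locked mark, where it meets its stop. It turns with a friction of 0.12 N m (about 1.3 N at the post) and stays where it is left.
- post_top (a point): Centre of the top face of the collar's upright black post, 95 mm from the collar's axis and 125 mm above the table; moves with the collar. The post is 14 mm thick along the direction of travel, 22 mm in the radial direction and is free from 55 mm above the table (a level arm joins it to the ring) to its top at 125 mm.
- locked_mark (a point): Where post_top lies when the collar is locked (on the deck below, slightly further out, a small black radial rib 22 mm long marks the direction). Fixed to the scale.
- stand: Grey funnel stand, fixed to the table: a 120 x 120 mm plate, top 75 mm above the table, on four thin legs, with a 48 mm through hole in its centre in which the funnel hangs. On the other side of the tray from the scale. Origin: centre of its underside.
- funnel: Loose aluminium funnel, 0.18 to 0.33 kg, 132 mm tall. Origin: centre of the spout's lower end, z up its axis. Spout 40 mm across; flange 76 mm across, its underside 30 mm above the spout's end, resting on the stand's plate; cone to a 100 mm wide rim at 80 mm; above it a handle bar on two uprights at x = +-50 mm. At the start the spout's end hangs 45 mm above the table.
- handle_mid (a point): Middle of the funnel's straight handle bar, on the funnel's axis, 125 mm above the spout's end. Axes as the funnel's: x along the bar, y across it. The bar is 104 mm long, 12 mm wide (y) and 14 mm tall, free all round.
- tray: Open cardboard tray, 300 mm (x) by 130 mm (y), 100 mm high, fixed to the table between the scale and the stand, with the jar, bottle and tin standing in it, so the straight way across leads over them. Origin: centre of its underside.
- jar: Bystander: squat glass jar with lid, 70 mm across, 120 mm tall, standing in the tray. Loose. Origin: centre of its underside.
- bottle: Bystander: bottle, 64 mm across, 170 mm tall, standing in the tray: the tallest obstacle (its top is about 176 mm above the table). Loose. Origin: centre of its underside.
- tin: Bystander: food tin, 74 mm across, 110 mm tall, standing in the tray. Loose. Origin: centre of its underside.
- small_tin: Bystander: small tin, 66 mm across, 60 mm tall, on the table between the tray and the robot. Loose. Origin: centre of its underside.
- tall_jar: Bystander: jar with black lid, 72 mm across, 130 mm tall, on the table's left side. Loose. Origin: centre of its underside.
- dry_box: Bystander: upright cardboard food box, 60 x 100 x 150 mm, on the table's right side. Loose. Origin: centre of its underside.
Not all that is in view belongs to the job. What is shaped like the funnel but blue or green is not meant.

How it is judged:
On the way, in this order (a step that is already met when the one before it is completed fails the run):
1. the collar is turned to its locked mark while the funnel still hangs in its stand (value of joint collar above 1 rad and distance of funnel from where it was at the start of the episode below 0.02 m), for 0.2 s.
2. the funnel is lifted out of its stand in the gripper (height (world z) of funnel above 0.1 m and contact force between funnel and the fingers above 0.5 N and contact force between funnel and stand below 0.1 N), for 0.2 s.
At the end, for the whole second after the job is handed in: The collar is within 0.1 rad of its locked stop; the funnel is held in the fingers, still, tilted less than 7 degrees, its spout's end within 10 mm of the mouth's axis and 4 to 30 mm above the rim, touching neither scale, canister, collar, tray nor stand (value of joint collar above 1 rad and horizontal distance between funnel and mouth below 0.01 m and z of funnel in the frame of mouth between 0.004 and 0.03 m and angle between funnel's own z axis and vertical below 0.12 rad and linear speed of funnel below 0.02 m/s and contact force between funnel and the fingers above 0.5 N and contact force between funnel and scale below 0.05 N and contact force between funnel and tray below 0.05 N and contact force between funnel and stand below 0.05 N); the arm keeps its last pose, push and grip.
It fails at once if the funnel touches the scale, the canister or the collar (contact force between funnel and scale above 0.5 N).
It fails at once if a jar, bottle or tin in the tray is displaced by over 3 cm or knocked over (distance of any of jar, bottle, tin from where it was at the start of the episode above 0.03 m or angle between any of jar, bottle, tin's own z axis and vertical above 0.4 rad).
It fails at once if a jar, tin or box on the table is displaced by over 3 cm or knocked over (distance of any of small_tin, tall_jar, dry_box from where it was at the start of the episode above 0.03 m or angle between any of small_tin, tall_jar, dry_box's own z axis and vertical above 0.4 rad).
It also fails if it takes over 64 s, if anything falls off the work surface, if the arm or the gripper's body presses on something with over 40 N, if the wrist force passes 120 N, or if a joint passes its speed limit or range.

## Robot

A 7-joint arm with a two-finger parallel gripper is mounted at the origin on the work surface. World frame = base frame: x ahead of the robot, y to its left, z up, the work surface at z = 0. Lengths are in m, angles in rad, forces in N, time in s.
With the tool pointing down it reaches from about 0.425 to 0.925 m from the base axis. Payload 6.8 kg.
Tool frame: the origin (TCP) lies midway between the tips of the shut fingers; the grasp point (between the pads) lies 19 mm behind it; z points along the fingers, y is the direction in which the jaws open and shut (so a half turn about z gives the same grasp; the last joint's range is limited). The gripper opens to 85 mm and grips with 20 to 120 N. Pads are 22 mm wide; open, the fingers measure 114 mm over their backs; the gripper's body (76 mm by 85 mm) begins 54 mm behind the grasp point. The pads swing forward as they close: fully open they stand 13 mm farther back than shut.
Start: joints at [1.107, 0.477, 0.022, 1.555, -0.011, 1.109, -0.083], TCP at [0.235, -0.633, 0.231] pointing down, gripper open.
Joint ranges: [-2.96, 2.96], [-0.34, 2.1], [-1.41, 1.46], [0.24, 2.44], [-1.37, 4.51], [0.17, 1.92], [-2.96, 2.96]. Speed limits (rad/s): [2.39, 2.39, 3.14, 3.14, 3.14, 3.14, 3.14].

## Interface

Orientations are given as a rotation vector (axis times angle).
In Python, from bench import r gives the robot as it stands. The module is installed in compiled form; this text tells all that it offers.
- The arm moves only by the tool play_rows, never from a script. Its argument "plan" is a list of rows, each a list of 7 numbers: the shift along the world's x, y, z in mm, then the turn, a rotation vector about the world's x, y, z in rad, then the finger opening in mm, from 0 to 85.4. A call has 1 to 12 rows; each row is the pose to reach, as a shift and turn from the pose commanded when the call began; what a row does not reach only later rows make up. A row lasts 1/10 s, in which the tool goes at most 50 mm and 8.59 degrees, less where a joint would pass 70% of its speed; a pose out of reach is approached as far as the arm can. A call with a gripper value outside its range is refused whole. The fingers move at their own pace and stop on an object; "grip_force" is the grip in N (left out, the last holds). Time passes only in rows, so rows that repeat a pose let the fingers close. It gives the time, the measured TCP pose, the force and the opening at its end, in the units of the state.
- r.get_obs(): the state, without advancing time (a new reading comes with each control period).
- r.grab_frame(name): name is "scene" or "side" or "wrist"; returns a dict with "color" (384x512x3 uint8, blue, green, red), "z_map" (384x512 float32, m along the optical axis (not along the pixel's ray), 0 where there is no reading), "camera_matrix" (3x3 intrinsics, pixels), "R" (3x3) and "t" (3): a world point X has camera coordinates R X + t. Camera axes: x right, y down, z forward; pixel columns grow to the right and rows downward; lengths in m; the calibration is good to about 2 mm. A picture is of the moment at which its call begins.
- r.hand_in(): hands the job in, once; it reports no verdict.
The state is a dict: "clock": time; "joints": joint angles; "qvel": joint speeds; "tau": joint torques, N m; "tcp_pos": TCP position; "orientation": TCP orientation; "contact_force": force on the tool from outside, world axes, zero at the start; "moment": the same for the moment, N m; "grip_width": finger opening in m.
Only numpy, scipy, OpenCV 4.12 (cv2) and the standard library are available. Lean on these libraries where they do the work, as an engineer would, in place of code of your own. Each camera call takes 0.05 s, during which the arm holds its last target.

## Working session

There is one attempt and no reset: what is moved stays moved. The work goes in short steps, Python scripts to look and compute and a tool call to move; the robot and the scene stay as the last step left them, time stands still between calls to the robot, and variables do not carry over. Pictures are saved under pics/ and viewed, and the job is handed in when it is done.

Besides the shell and the picture viewer there is one more tool, called after ">>>" as name(argument=value, ...) on one line, values as JSON. play_rows: Moves the arm, as the interface text tells. Its arguments: {"type":"object","properties":{"plan":{"type":"array"},"grip_force":{"type":"number"}},"required":["plan"]}

```bash
mkdir -p pics; cat > h.py <<'E'
import numpy as np, cv2
from bench import r
def pts(f):
    z=f["z_map"];K=f["camera_matrix"];v,u=np.indices(z.shape)
    c=np.stack([(u-K[0,2])/K[0,0]*z,(v-K[1,2])/K[1,1]*z,z],-1)
    w=(c-f["t"])@f["R"]; w[z<=0]=np.nan
    return w
def proj(f,X):
    c=f["R"]@np.array(X)+f["t"];p=f["camera_matrix"]@c;return p[:2]/p[2]
E
python3 - <<'E'
from h import *
o=r.get_obs();print({k:np.round(v,3) for k,v in o.items()})
for n in("scene","side","wrist"):
    f=r.grab_frame(n);cv2.imwrite(f"pics/{n}0.png",f["color"]);np.savez(f"{n}0.npz",**f)
    print(n,np.round(-f["R"].T@f["t"],3))
E
```

```text
{'clock': np.float64(0.0), 'joints': array([ 1.107,  0.478,  0.022,  1.556, -0.012,  1.109, -0.083]), 'qvel': array([-0.   ,  0.001,  0.002,  0.001, -0.   ,  0.   ,  0.002]), 'tau': array([-0.0000e+00, -5.9646e+01,  1.6080e+00, -2.8119e+01,  1.2000e-02,
        9.0000e-03, -0.0000e+00]), 'tcp_pos': array([ 0.235, -0.632,  0.23 ]), 'orientation': array([-3.09e+00, -5.56e-01,  1.00e-03]), 'contact_force': array([ 0.256, -0.737, -0.186]), 'moment': array([-0.031, -0.023, -0.03 ]), 'grip_width': np.float64(0.086)}
scene [1.667 0.239 0.846]
side [ 0.311 -1.388  1.415]
wrist [ 0.302 -0.608  0.373]
```

View pics/scene0.png

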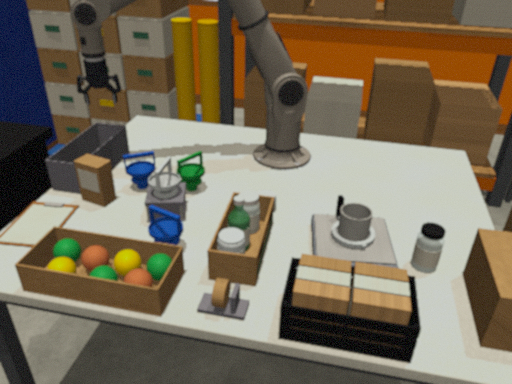

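View pics/side0.png

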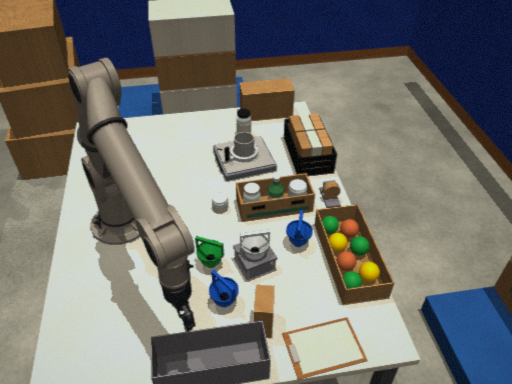

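View pics/wrist0.png

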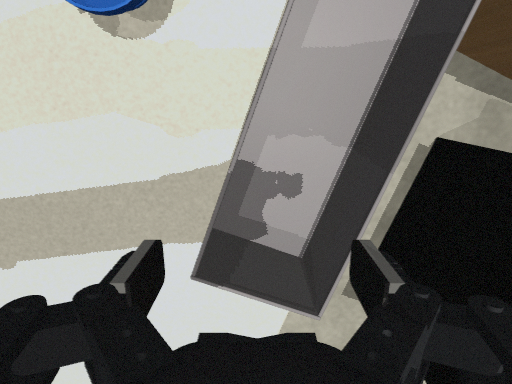

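The grey funnel in the stand (scene ~165,185; side ~255,245) is the one meant. The blue ones (scene 140,170 and 165,225) and the green one (190,172) are decoys. The scale with the canister is at scene ~353,230 and side ~243,150. Next I'll enlarge these areas and measure them.

```bash
python3 - <<'E'
from h import *
S={n:dict(np.load(f"{n}0.npz")) for n in("scene","side")}
crops=[("scene",(300,180,100,90)),("side",(205,100,80,80)),("scene",(120,140,100,100)),("side",(220,210,80,80))]
ims=[]
for n,(x,y,w,h) in crops: ims.append(cv2.resize(S[n]["color"][y:y+h,x:x+w],(390,295),interpolation=cv2.INTER_CUBIC))
cv2.imwrite("pics/crops.png",np.vstack([np.hstack(ims[:2]),np.hstack(ims[2:])]))
for n,f in S.items():
    w=pts(f)
    def box(x0,x1,y0,y1,zl,zh):
        m=(w[...,0]>x0)&(w[...,0]<x1)&(w[...,1]>y0)&(w[...,1]<y1)&(w[...,2]>zl)&(w[...,2]<zh);return w[m],m
    for u,v in ([(353,215),(165,190),(240,205),(320,240),(340,200)] if n=="scene" else [(243,150),(255,255),(275,190),(226,153),(220,200)]):
        print(n,u,v,np.round(w[v,u],3))
E
```

```text
scene 353 215 [0.506 0.297 0.09 ]
scene 165 190 [ 0.544 -0.275  0.112]
scene 240 205 [ 0.643 -0.013  0.161]
scene 320 240 [0.59  0.212 0.044]
scene 340 200 [0.48  0.254 0.119]
side 243 150 [0.539 0.253 0.1  ]
side 255 255 [ 0.491 -0.347  0.111]
side 275 190 [ 0.62  -0.052  0.127]
side 226 153 [0.462 0.243 0.1  ]
side 220 200 [ 0.405 -0.002  0.059]
```

View pics/crops.png

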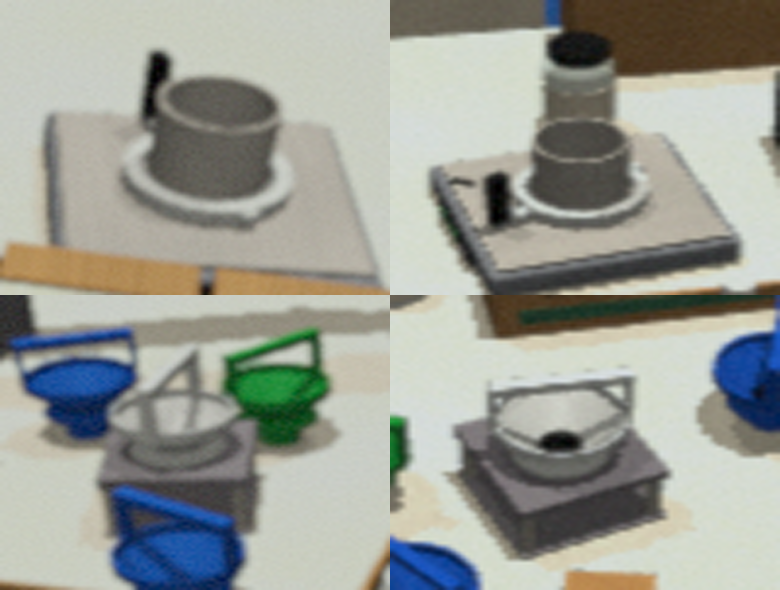

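```bash
cat > m.py <<'E'
from h import *
from scipy.optimize import least_squares
def circ(P,R):
    g=least_squares(lambda c:np.hypot(P[:,0]-c[0],P[:,1]-c[1])-R,P[:,:2].mean(0),loss="soft_l1",f_scale=.002);return g.x,np.abs(g.fun).mean()
def sel(w,x0,x1,y0,y1,zl,zh):
    return (w[...,0]>x0)&(w[...,0]<x1)&(w[...,1]>y0)&(w[...,1]<y1)&(w[...,2]>zl)&(w[...,2]<zh)
E
python3 - <<'E'
from m import *
for n in("scene","side"):
    f=dict(np.load(f"{n}0.npz"));w=pts(f);print(n)
    m=sel(w,.45,.65,.15,.4,.128,.142);print(" rim",circ(w[m],.043),m.sum(),w[m].min(0),w[m].max(0))
    P=w[sel(w,.42,.68,.12,.42,.040,.050)];
    rect=cv2.minAreaRect((P[:,:2]*1000).astype(np.float32));print(" deck",rect,len(P))
    dark=f["color"].max(-1)<60
    m=dark&sel(w,.40,.65,.1,.4,.07,.135);P=w[m];print(" post",len(P),P.mean(0).round(3),P.min(0).round(3),P.max(0).round(3)); T=P[P[:,2]>.118];print(" post top",T.mean(0).round(3),len(T))
    m=dark&sel(w,.40,.65,.1,.4,.040,.054);P=w[m];print(" rib",P.round(3)[:12])
    m=sel(w,.4,.66,-.42,-.2,.155,.19);P=w[m];print(" bar",len(P),P.mean(0).round(3));
    if len(P)>5:
        c,s,v=np.linalg.svd(P[:,:2]-P[:,:2].mean(0),full_matrices=False);t=(P[:,:2]-P[:,:2].mean(0))@v[0];e=P[:,:2].mean(0)+v[0]*(t.max()+t.min())/2;print("  dir",v[0],t.min(),t.max(),"mid",e,P[:,2].max(),P[:,2].min())
    m=sel(w,.4,.66,-.42,-.2,.118,.129);print(" frim",m.sum(),circ(w[m],.05))
    m=sel(w,.4,.66,-.42,-.2,.070,.079);P=w[m];print(" plate",cv2.minAreaRect((P[:,:2]*1000).astype(np.float32)),len(P))
    m=sel(w,.4,.85,-.15,.12,.02,.3);P=w[m];print(" tray",P.min(0),P.max(0));P=P[P[:,2]>.105];
    print("  tops",[ (z,P[(P[:,2]>z)&(P[:,2]<z+.01)].mean(0).round(3)) for z in (.11,.12,.17)])
    cv=w[sel(w,.3,.5,-.1,.1,.05,.07)];print(" smalltin",cv.mean(0))
E
```

```text
scene
 rim (array([0.55119183, 0.30267049]), np.float64(0.001763451395412187)) 173 [0.50470083 0.25860444 0.12801635] [0.59666496 0.34531397 0.13663878]
 deck ((551.7079467773438, 302.04443359375), (222.31494140625, 216.9476776123047), 7.688313007354736) 2093
 post 54 [0.474 0.254 0.102] [0.465 0.249 0.07 ] [0.482 0.261 0.124]
 post top [0.474 0.255 0.122] 13
 rib []
 bar 138 [ 0.508 -0.293  0.171]
  dir [ 0.99995216 -0.0097818 ] -0.06362419356494049 0.04792351658676275 mid [ 0.49983912 -0.29254187] 0.17895259875477218 0.15510873443723505
 frim 131 (array([ 0.49883691, -0.2950009 ]), np.float64(0.0021625123796408293))
 plate ((506.3155517578125, -290.50128173828125), (293.41339111328125, 137.22320556640625), 27.82678985595703) 551
 tray [ 0.40026278 -0.14939964  0.02001904] [0.84958161 0.06389347 0.17756187]
  tops [(0.11, array([ 0.692, -0.015,  0.115])), (0.12, array([ 0.569, -0.013,  0.125])), (0.17, array([ 0.632, -0.019,  0.174]))]
 smalltin [0.42944739 0.01893371 0.05871891]
side
 rim (array([0.54897728, 0.29518479]), np.float64(0.0029534156049557695)) 72 [0.46764273 0.24173227
[... 199 characters left out ...]
71] [0.473 0.261 0.134]
 post top [0.465 0.244 0.124] 7
 rib []
 bar 151 [ 0.496 -0.302  0.173]
  dir [-0.9997544  -0.02216149] -0.053840206345277426 0.05050644501675777 mid [ 0.49749715 -0.30245781] 0.18298269771665507 0.15825460266645353
 frim 67 (array([ 0.49767381, -0.29943726]), np.float64(0.008398567535402307))
 plate ((511.22235107421875, -294.45458984375), (299.53387451171875, 139.3828887939453), 24.78399085998535) 440
 tray [ 0.40004354 -0.14992288  0.02004273] [0.84998554 0.06371265 0.18243776]
  tops [(0.11, array([ 0.67 , -0.03 ,  0.115])), (0.12, array([ 0.57 , -0.027,  0.125])), (0.17, array([ 0.629, -0.026,  0.175]))]
 smalltin [ 4.26768105e-01 -3.71898460e-04  5.90174566e-02]
```

The bar, rim and plate all agree. The funnel is at about (0.498,-0.298) with its bar along x, the mouth is at about (0.550,0.300), and the post is at about (0.470,0.250), 94 mm from the axis as it should be. On the way across I'll look at the funnel with the wrist camera.

>>> play_rows(plan=[[40,60,60,0,0,-0.1,85],[80,120,90,0,0,-0.2,85],[110,170,90,0,0,-0.3,85],[140,220,90,0,0,-0.356,85],[170,280,90,0,0,-0.356,85],[195,325,90,0,0,-0.356,85],[205,342,90,0,0,-0.356,85],[205,342,90,0,0,-0.356,85],[205,342,90,0,0,-0.356,85]])

```text
clock: 1.05
tcp_pos: [0.4428, -0.2853, 0.3216]
orientation: [-3.14, -0.011, -0.002]
contact_force: [-1.3, 0.1, -0.1]
grip_width: 0.0851
```

```bash
python3 - <<'E'
from m import *
o=r.get_obs();print({k:np.round(v,3) for k,v in o.items()})
f=r.grab_frame("wrist");cv2.imwrite("pics/w1.png",f["color"]);np.savez("w1.npz",**f);w=pts(f)
m=sel(w,.4,.6,-.42,-.2,.155,.19);P=w[m];print(len(P),P.min(0),P.max(0))
m=sel(w,.4,.6,-.42,-.2,.165,.19);P=w[m];rc=cv2.minAreaRect((P[:,:2]*1000).astype(np.float32));print("bar",rc,P.mean(0),P[:,2].max())
m=sel(w,.4,.6,-.42,-.2,.118,.129);print(circ(w[m],.05),m.sum())
E
```

```text
{'clock': np.float64(1.05), 'joints': array([ 0.557,  0.16 , -0.115,  1.786,  0.018,  1.196, -1.128]), 'qvel': array([-0.211, -0.018, -0.08 ,  0.009,  0.047,  0.014, -0.343]), 'tau': array([ 1.1270e+00, -4.0810e+01,  1.7000e-02, -2.8912e+01, -5.9000e-02,
        5.9000e-02, -2.0000e-02]), 'tcp_pos': array([ 0.443, -0.285,  0.322]), 'orientation': array([-3.14e+00, -1.10e-02, -2.00e-03]), 'contact_force': array([-1.277,  0.091, -0.144]), 'moment': array([ 0.045, -0.029,  0.053]), 'grip_width': np.float64(0.085)}
1631 [ 0.44717764 -0.30441551  0.15687758] [ 0.5505842  -0.28892538  0.1791871 ]
bar ((498.8847961425781, -296.9625244140625), (103.24474334716797, 13.610803604125977), 0.7688773274421692) [ 0.50165116 -0.29656947  0.17683169] 0.17918710145762684
(array([ 0.49857012, -0.29653102]), np.float64(0.001992898574476152)) 887
```

View pics/w1.png

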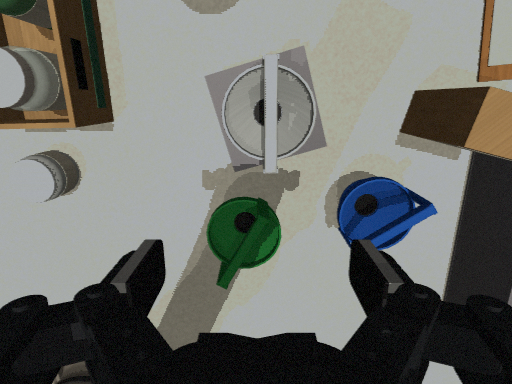

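The wrist view shows the grey funnel with its bar at columns 263–278, rows 55–172, giving the handle middle at (0.499,-0.297). That agrees with the side view. The green funnel (245,232) and the blue one (380,210) are decoys. Next I'll move to the scale and look there.

>>> play_rows(plan=[[10,45,0,0,0,0,60],[25,90,0,0,0,0,40],[35,140,0,0,0,0,20],[40,185,0,0,0,0,0],[40,235,0,0,0,0,0],[40,285,0,0,0,0,0],[40,330,0,0,0,0,0],[35,380,0,0,0,0,0],[20,425,0,0,0,0,0],[5,470,0,0,0,0,0],[-10,515,0,0,0,0,0],[-10,540,0,0,0,0,0]])

```text
clock: 2.3
tcp_pos: [0.4276, 0.253, 0.3216]
orientation: [-3.141, -0.008, 0.0]
contact_force: [0.7, -0.5, 0.5]
grip_width: 0.0002
```

>>> play_rows(plan=[[0,0,0,0,0,0,0],[0,0,0,0,0,0,0],[0,0,0,0,0,0,0]])

```text
clock: 2.6
tcp_pos: [0.4307, 0.2475, 0.321]
orientation: [3.141, -0.004, -0.001]
contact_force: [-0.6, 0.7, -0.7]
grip_width: 0.0002
```

```bash
python3 - <<'E'
from m import *
o=r.get_obs();print({k:np.round(o[k],3) for k in("joints","tcp_pos","orientation")})
f=r.grab_frame("wrist");cv2.imwrite("pics/w2.png",f["color"]);np.savez("w2.npz",**f);w=pts(f)
m=sel(w,.48,.65,.2,.4,.130,.140);c,e=circ(w[m],.043);print("rim",c,e,m.sum(),w[m].min(0),w[m].max(0))
dark=f["color"].max(-1)<70
m=dark&sel(w,.40,.65,.15,.4,.118,.132);P=w[m];print("post",len(P),P.mean(0),P.min(0),P.max(0))
p=cv2.minAreaRect((P[:,:2]*1000).astype(np.float32));print(p)
for z0,z1 in((.04,.054),):
  m=dark&sel(w,.40,.65,.15,.45,z0,z1);print("rib?",m.sum());
  n,l,s,ce=cv2.connectedComponentsWithStats(m.astype(np.uint8))
  for i in range(1,n):
    if s[i,4]>10: q=w[l==i].mean(0);print(s[i],q,np.degrees(np.arctan2(*(q[:2]-c)[::-1])),np.hypot(*(q[:2]-c)))
q=P.mean(0);print("post ang",np.degrees(np.arctan2(*(q[:2]-c)[::-1]))%360,np.hypot(*(q[:2]-c)))
E
```

```text
{'joints': array([-0.127,  0.146, -0.574,  1.823,  0.085,  1.198, -2.301]), 'tcp_pos': array([0.431, 0.248, 0.321]), 'orientation': array([ 3.141e+00, -4.000e-03, -1.000e-03])}
rim [0.54966389 0.30100255] 0.0011429540551034342 1274 [0.50589384 0.25650651 0.13002559] [0.59077003 0.34599462 0.13769148]
post 878 [0.53658792 0.2976776  0.1250208 ] [0.45601592 0.24483705 0.11804027] [0.59113912 0.34270286 0.13196208]
((530.7645263671875, 279.0355224609375), (142.1255340576172, 81.83781433105469), 49.090003967285156)
rib? 105
[177 137   9  16  66] [0.44298023 0.34668254 0.04924358] 156.8202780940539 0.11605199928951397
post ang 194.2667835948111 0.013492086380131076
```

View pics/w2.png

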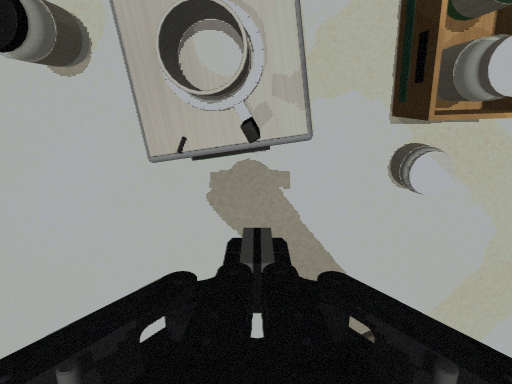

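The wrist view shows the post at (249,130), the locked-mark rib at (182,145) and the mouth at about (203,45). The rib direction comes out at 156.8°. Next I'll refine the post and plan the arc.

```bash
python3 - <<'E'
from m import *
f=dict(np.load("w2.npz"));w=pts(f);c=np.array([.550,.301])
dark=f["color"].max(-1)<70
m=dark&sel(w,.44,.50,.2,.29,.120,.130);P=w[m];p=cv2.minAreaRect((P[:,:2]*1000).astype(np.float32));print(len(P),p)
q=np.array(p[0])/1000;a=np.degrees(np.arctan2(*(q-c)[::-1]))%360;print(a,np.hypot(*(q-c)))
C=np.array([430,249.,321])
for off in(26,22,14,11.5):
    t=a+off; print(off,np.round(c*1000+95*np.array([np.cos(np.radians(t)),np.sin(np.radians(t))])-C[:2]),t)
print([(t,np.round(c*1000+95*np.array([np.cos(np.radians(t)),np.sin(np.radians(t))])-C[:2]).tolist()) for t in range(238,160,-4)])
E
```

```text
257 ((467.60980224609375, 254.36358642578125), (22.12451934814453, 13.23149585723877), 29.269575119018555)
209.51173691946957 0.09467364869378044
26 [ 66. -26.] 235.51173691946957
22 [ 61. -22.] 231.51173691946957
14 [ 51. -13.] 223.51173691946957
11.5 [ 48. -10.] 221.01173691946957
[(238, [70.0, -29.0]), (234, [64.0, -25.0]), (230, [59.0, -21.0]), (226, [54.0, -16.0]), (222, [49.0, -12.0]), (218, [45.0, -6.0]), (214, [41.0, -1.0]), (210, [38.0, 4.0]), (206, [35.0, 10.0]), (202, [32.0, 16.0]), (198, [30.0, 23.0]), (194, [28.0, 29.0]), (190, [26.0, 36.0]), (186, [26.0, 42.0]), (182, [25.0, 49.0]), (178, [25.0, 55.0]), (174, [26.0, 62.0]), (170, [26.0, 68.0]), (166, [28.0, 75.0]), (162, [30.0, 81.0])]
```

>>> play_rows(plan=[[20,-10,0,0,0,0.15,0],[40,-20,0,0,0,0.3,0],[60,-29,0,0,0,0.45,0],[70,-29,0,0,0,0.6,0],[70,-29,0,0,0,0.75,0],[70,-29,0,0,0,0.9,0],[70,-29,0,0,0,1.05,0],[70,-29,0,0,0,1.2,0],[70,-29,0,0,0,1.35,0],[70,-29,0,0,0,1.5,0],[70,-29,0,0,0,1.65,0],[70,-29,0,0,0,1.8,0]])

```text
clock: 3.85
tcp_pos: [0.5006, 0.2185, 0.3212]
orientation: [1.948, 2.464, -0.001]
contact_force: [0.1, -0.1, -0.3]
grip_width: -0.0001
```

>>> play_rows(plan=[[0,0,-20,0,0,0.15,0],[0,0,-50,0,0,0.3,0],[0,0,-80,0,0,0.45,0],[0,0,-110,0,0,0.6,0],[0,0,-140,0,0,0.7,0],[0,0,-170,0,0,0.7,0],[0,0,-195,0,0,0.7,0],[0,0,-215,0,0,0.7,0],[0,0,-226,0,0,0.7,0],[0,0,-230,0,0,0.7,0],[0,0,-230,0,0,0.7,0]])

```text
clock: 4.95
tcp_pos: [0.5005, 0.2198, 0.0914]
orientation: [0.992, 2.981, -0.0]
contact_force: [-0.1, 0.3, 0.4]
grip_width: -0.0
```

```bash
python3 - <<'E'
from m import *
o=r.get_obs();print({k:np.round(o[k],3) for k in("joints","tcp_pos","orientation","contact_force")})
f=r.grab_frame("side");x=cv2.resize(f["color"][100:180,200:290],(720,600),interpolation=3);cv2.imwrite("pics/s3.png",x)
E
```

```text
{'joints': array([ 0.073,  0.569, -0.777,  1.941,  0.529,  0.846, -0.061]), 'tcp_pos': array([0.5  , 0.22 , 0.091]), 'orientation': array([ 0.992,  2.981, -0.   ]), 'contact_force': array([-0.067,  0.342,  0.386])}
```

View pics/s3.png

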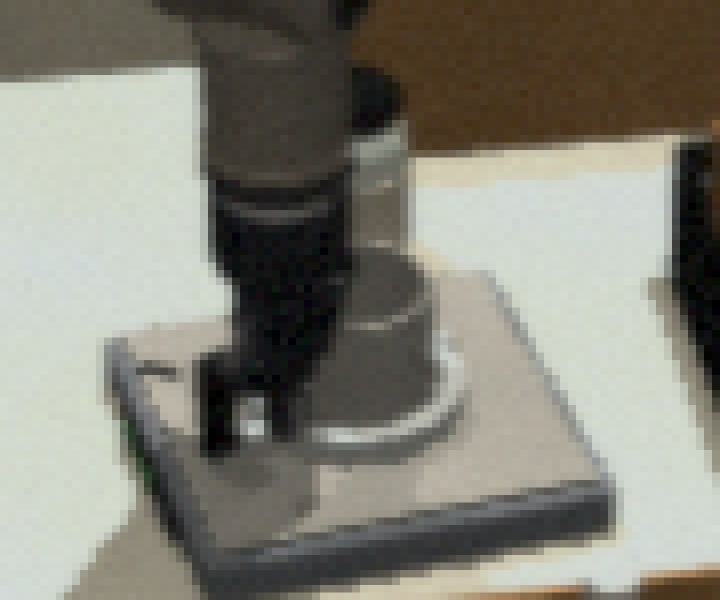

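The fingertips stand just off the post on its anticlockwise side and touch nothing, so I'll start the arc.

>>> play_rows(plan=[[-6,4,0,0,0,-0.07,0],[-11,8,0,0,0,-0.14,0],[-16,13,0,0,0,-0.21,0],[-21,17,0,0,0,-0.28,0],[-25,23,0,0,0,-0.35,0],[-29,28,0,0,0,-0.42,0],[-32,33,0,0,0,-0.49,0],[-35,39,0,0,0,-0.56,0],[-38,45,0,0,0,-0.63,0],[-40,52,0,0,0,-0.7,0],[-42,58,0,0,0,-0.77,0],[-44,65,0,0,0,-0.84,0]])

```text
clock: 6.2
tcp_pos: [0.457, 0.2851, 0.0924]
orientation: [2.124, 2.313, 0.002]
contact_force: [2.5, -2.0, 0.4]
grip_width: -0.0003
```

```bash
python3 - <<'E'
from m import *
o=r.get_obs();print({k:np.round(o[k],3) for k in("joints","tcp_pos","orientation","contact_force")})
f=r.grab_frame("side");x=cv2.resize(f["color"][100:180,200:290],(720,600),interpolation=3);cv2.imwrite("pics/s4.png",x)
f=r.grab_frame("wrist");cv2.imwrite("pics/w4.png",f["color"])
w=pts(f);c=np.array([.550,.301])
E
```

```text
{'joints': array([-0.204,  0.502, -0.594,  1.969,  0.393,  0.784, -0.938]), 'tcp_pos': array([0.457, 0.285, 0.092]), 'orientation': array([2.124e+00, 2.313e+00, 2.000e-03]), 'contact_force': array([ 2.503, -1.967,  0.38 ])}
```

View pics/s4.png

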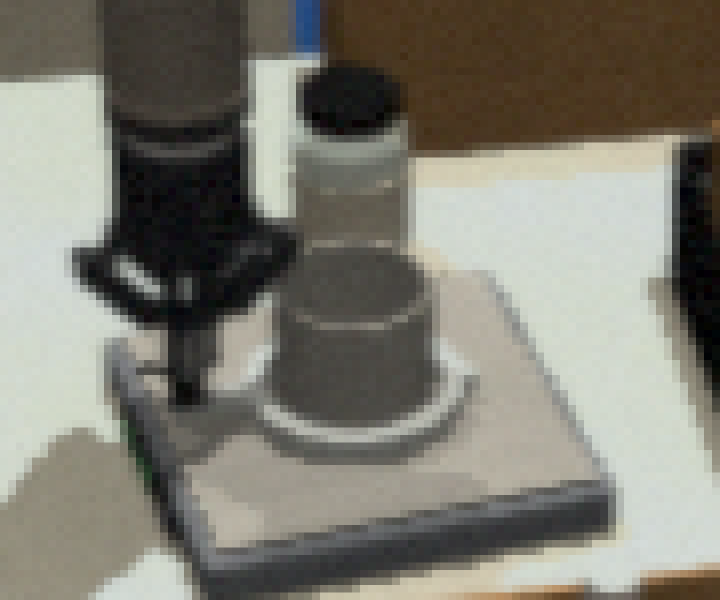

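View pics/w4.png

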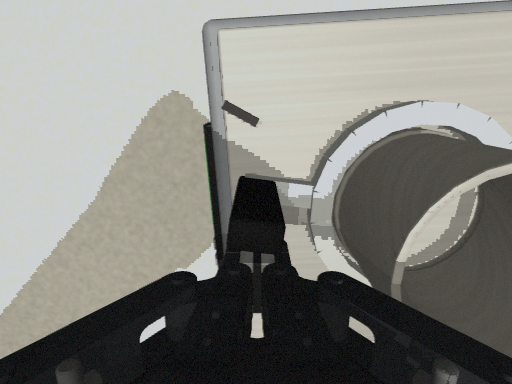

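The post is moving with the fingers: post at (258,200), rib at (240,112). I'll continue to the stop.

>>> play_rows(plan=[[0,6,0,0,0,-0.07,0],[-1,13,0,0,0,-0.14,0],[-1,19,0,0,0,-0.21,0],[-1,23,0,0,0,-0.25,0],[0,26,0,0,0,-0.28,0],[0,29,0,0,0,-0.31,0]])

```text
clock: 6.9
tcp_pos: [0.4565, 0.314, 0.0918]
orientation: [2.453, 1.962, 0.001]
contact_force: [1.6, -2.7, 0.3]
grip_width: -0.0001
```

>>> play_rows(plan=[[0,2,0,0,0,0,0],[1,4,0,0,0,0,0],[1,4,0,0,0,0,0]])

```text
clock: 7.2
tcp_pos: [0.4573, 0.3186, 0.0915]
orientation: [-2.452, -1.964, -0.001]
contact_force: [-0.8, -0.2, -0.0]
grip_width: -0.0006
```

```bash
python3 - <<'E'
from m import *
o=r.get_obs();print({k:np.round(o[k],3) for k in("tcp_pos","orientation","contact_force")})
c=np.array([.550,.301]);d=o["tcp_pos"][:2]-c;print(np.degrees(np.arctan2(d[1],d[0])))
f=r.grab_frame("wrist");cv2.imwrite("pics/w5.png",f["color"])
E
```

```text
{'tcp_pos': array([0.457, 0.319, 0.092]), 'orientation': array([-2.452e+00, -1.964e+00, -1.000e-03]), 'contact_force': array([-0.766, -0.229, -0.013])}
169.24127509121533
```

View pics/w5.png

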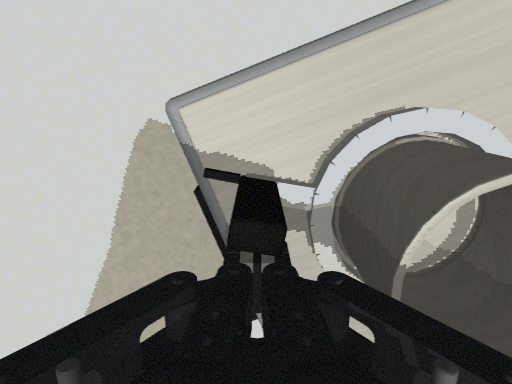

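It is almost at the rib and there is no stop force yet, so I'll keep going in small steps.

>>> play_rows(plan=[[0,2,0,0,0,-0.02,0],[1,4,0,0,0,-0.04,0],[1,6,0,0,0,-0.06,0],[1,6,0,0,0,-0.06,0]])

```text
clock: 7.65
tcp_pos: [0.4573, 0.3208, 0.0907]
orientation: [2.511, 1.883, -0.01]
contact_force: [-4.3, -9.9, 7.5]
grip_width: -0.0002
```

>>> play_rows(plan=[[1,2,0,0,0,-0.02,0],[1,4,0,0,0,-0.03,0],[1,4,0,0,0,-0.03,0]])

```text
clock: 7.95
tcp_pos: [0.4572, 0.3211, 0.0902]
orientation: [2.537, 1.841, -0.019]
contact_force: [-7.7, -19.3, 13.6]
grip_width: 0.0
```

```bash
python3 - <<'E'
from m import *
o=r.get_obs();print({k:np.round(o[k],3) for k in("tcp_pos","orientation","contact_force")})
c=np.array([.550,.301]);d=o["tcp_pos"][:2]-c;print(np.degrees(np.arctan2(d[1],d[0])))
f=r.grab_frame("wrist");cv2.imwrite("pics/w6.png",f["color"])
E
```

```text
{'tcp_pos': array([0.457, 0.321, 0.09 ]), 'orientation': array([ 2.537,  1.841, -0.019]), 'contact_force': array([ -7.729, -19.315,  13.63 ])}
167.78525155715298
```

View pics/w6.png

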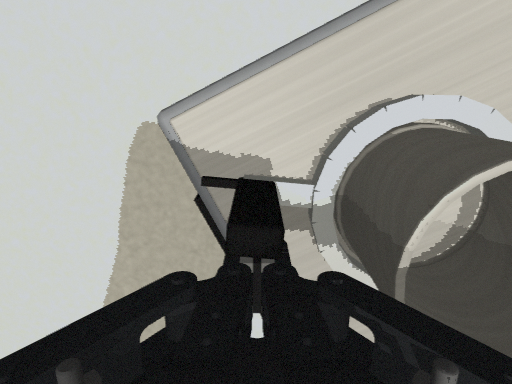

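The stop has been reached: the force rose to about 20 N with no more motion, and the post lines up with the rib. I'll back off along the arc and lift.

>>> play_rows(plan=[[-1,-6,0,0,0,0,0],[-2,-14,0,0,0,0,0],[-3,-26,0,0,0,0,0],[-3,-34,0,0,0,0,0],[-3,-38,10,0,0,0,0],[-3,-38,40,0,0,0,0],[-3,-38,80,0,0,0,0],[-3,-38,125,0,0,0,0],[-3,-38,170,0,0,0,0],[-3,-38,215,0,0,0,0],[-3,-38,230,0,0,0,0],[-3,-38,230,0,0,0,0]])

```text
clock: 9.2
tcp_pos: [0.4572, 0.2915, 0.3252]
orientation: [2.538, 1.85, 0.011]
contact_force: [0.1, -0.0, 0.3]
grip_width: 0.0002
```

```bash
python3 - <<'E'
from m import *
o=r.get_obs();print({k:np.round(o[k],3) for k in("tcp_pos","orientation","contact_force","joints")})
f=r.grab_frame("wrist");cv2.imwrite("pics/w7.png",f["color"]);w=pts(f)
m=sel(w,.49,.65,.2,.4,.130,.140);c,e=circ(w[m],.043);print("rim",c,e,m.sum(),w[m].min(0),w[m].max(0))
dark=f["color"].max(-1)<70
c=np.array([.550,.301])
m=dark&sel(w,.44,.49,.28,.40,.118,.132);P=w[m];p=cv2.minAreaRect((P[:,:2]*1000).astype(np.float32));q=np.array(p[0])/1000
print(len(P),p,np.degrees(np.arctan2(*(q-c)[::-1]))%360,np.hypot(*(q-c)))
E
```

```text
{'tcp_pos': array([0.457, 0.292, 0.325]), 'orientation': array([2.538, 1.85 , 0.011]), 'contact_force': array([ 0.1  , -0.019,  0.317]), 'joints': array([-0.19 ,  0.225, -0.581,  1.728,  0.132,  1.221, -1.115])}
rim [0.54944355 0.30174369] 0.0011249651576816305 1146 [0.50518833 0.25695717 0.13000041] [0.59481367 0.34616873 0.13729688]
263 ((462.940185546875, 339.0407409667969), (13.83600902557373, 21.654170989990234), 66.8400650024414) 156.39710244126832 0.09500794317274477
```

View pics/w7.png

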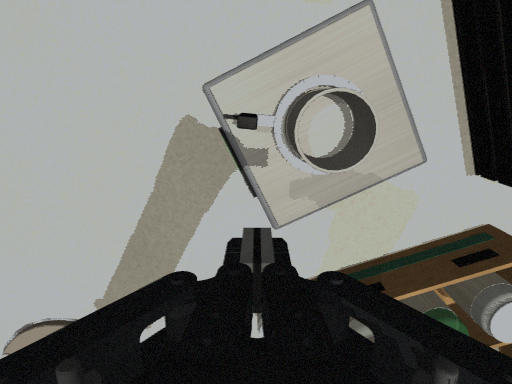

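The post is now at 156.4° against the rib at 156.8°, radius 95 mm, so the collar is locked. Next I'll go to the funnel.

>>> play_rows(plan=[[3,-40,0,0,0,-0.1,30],[6,-88,0,0,0,-0.23,60],[10,-136,0,0,0,-0.36,85],[14,-184,0,0,0,-0.49,85],[18,-232,0,0,0,-0.62,85],[22,-280,0,0,0,-0.75,85],[25,-328,0,0,0,-0.88,85],[28,-376,0,0,0,-1.01,85],[32,-424,0,0,0,-1.14,85],[36,-472,0,0,0,-1.246,85],[39,-520,0,0,0,-1.246,85],[41,-560,0,0,0,-1.246,85]])

```text
clock: 10.45
tcp_pos: [0.4958, -0.2723, 0.3193]
orientation: [-3.141, -0.019, 0.005]
contact_force: [0.2, 0.4, 0.4]
grip_width: 0.0847
```

>>> play_rows(plan=[[0,-20,0,0,0,0,85],[1,-28,-10,0,0,0,85],[1,-28,-40,0,0,0,85],[1,-28,-60,0,0,0,85],[1,-28,-65,0,0,0,85],[1,-28,-65,0,0,0,85]])

```text
clock: 11.05
tcp_pos: [0.4976, -0.2963, 0.2547]
orientation: [-3.14, -0.024, 0.004]
contact_force: [-0.1, -0.5, -0.0]
grip_width: 0.085
```

```bash
python3 - <<'E'
from m import *
o=r.get_obs();print({k:np.round(o[k],4) for k in("tcp_pos","orientation","contact_force","joints")})
R=cv2.Rodrigues(o["orientation"])[0];print(np.degrees(np.arctan2(R[1,0],R[0,0])),R[:,2])
f=r.grab_frame("wrist");cv2.imwrite("pics/w8.png",f["color"]);w=pts(f)
m=sel(w,.4,.6,-.42,-.2,.168,.185);P=w[m];rc=cv2.minAreaRect((P[:,:2]*1000).astype(np.float32));print("bar",rc,P.mean(0))
E
```

```text
{'tcp_pos': array([ 0.4976, -0.2963,  0.2547]), 'orientation': array([-3.1397, -0.024 ,  0.0043]), 'contact_force': array([-0.0944, -0.4613, -0.0152]), 'joints': array([ 0.4633,  0.3014, -0.042 ,  1.7596,  0.0136,  1.0842, -1.1386])}
0.877732186038817 [-0.00274364  0.00176417 -0.99999468]
bar ((498.7207336425781, -296.62127685546875), (103.98506927490234, 13.656031608581543), 0.8396105766296387) [ 0.50225684 -0.29661714  0.17679542]
```

View pics/w8.png

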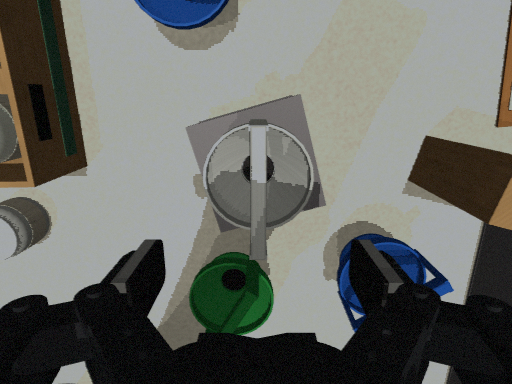

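The bar is at (258,190) between the open fingers. The TCP lies within about 1 mm of the bar's middle and the yaw matches (0.88° against 0.84°), so I'll go down and grip.

>>> play_rows(plan=[[1,0,-30,0,0,0,85],[1,0,-60,0,0,0,85],[1,0,-85,0,0,0,85],[1,0,-98,0,0,0,85],[1,0,-104,0,0,0,85],[1,0,-104,0,0,0,85],[1,0,-104,0,0,0,50]], grip_force=60)

```text
clock: 11.8
tcp_pos: [0.5001, -0.2981, 0.1537]
orientation: [3.141, 0.022, 0.003]
contact_force: [0.4, -0.7, 0.4]
grip_width: 0.0726
```

>>> play_rows(plan=[[0,0,0,0,0,0,30],[0,0,0,0,0,0,18],[0,0,0,0,0,0,10],[0,0,0,0,0,0,5],[0,0,0,0,0,0,0],[0,0,0,0,0,0,0],[0,0,0,0,0,0,0],[0,0,0,0,0,0,0]], grip_force=60)

```text
clock: 12.6
tcp_pos: [0.4994, -0.2975, 0.1526]
orientation: [-3.141, -0.022, -0.001]
contact_force: [-0.7, 2.3, 4.4]
grip_width: 0.0108
```

```bash
python3 - <<'E'
from m import *
o=r.get_obs();print({k:np.round(o[k],4) for k in("tcp_pos","orientation","contact_force","grip_width")})
f=r.grab_frame("side");cv2.imwrite("pics/s9.png",cv2.resize(f["color"][190:290,200:320],(720,600),interpolation=3))
E
```

```text
{'tcp_pos': array([ 0.4994, -0.2975,  0.1526]), 'orientation': array([-3.1413e+00, -2.1900e-02, -6.0000e-04]), 'contact_force': array([-0.6703,  2.304 ,  4.3579]), 'grip_width': np.float64(0.0108)}
```

View pics/s9.png

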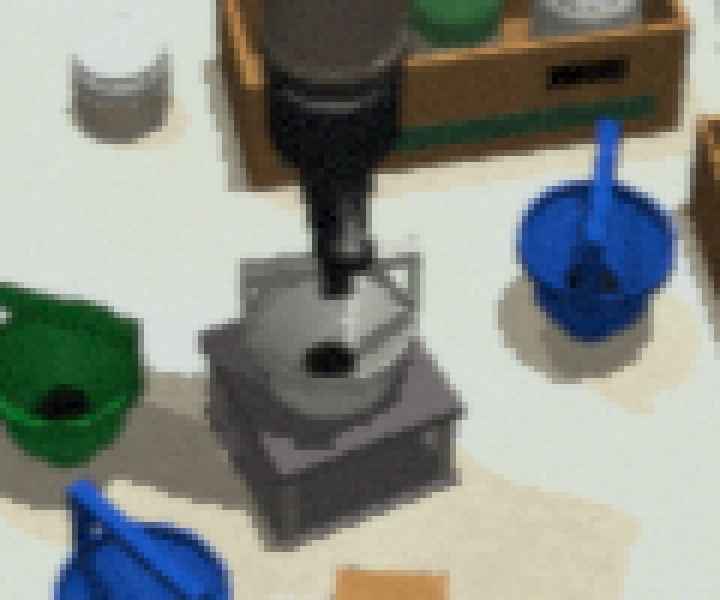

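The bar is held in the middle (width about 11 mm for a 12 mm bar). I'll lift straight up.

>>> play_rows(plan=[[0,0,5,0,0,0,0],[0,0,12,0,0,0,0],[0,0,22,0,0,0,0],[0,0,36,0,0,0,0],[0,0,54,0,0,0,0],[0,0,76,0,0,0,0],[0,0,100,0,0,0,0],[0,0,125,0,0,0,0],[0,0,150,0,0,0,0],[0,0,172,0,0,0,0],[0,0,190,0,0,0,0],[0,0,200,0,0,0,0]])

```text
clock: 13.85
tcp_pos: [0.4995, -0.2981, 0.3552]
orientation: [3.14, 0.021, 0.005]
contact_force: [0.5, 0.2, -2.6]
grip_width: 0.0108
```

>>> play_rows(plan=[[0,0,0,0,0,0,0],[0,0,0,0,0,0,0],[0,0,0,0,0,0,0]])

```text
clock: 14.15
tcp_pos: [0.4986, -0.2975, 0.3511]
orientation: [-3.141, -0.022, 0.003]
contact_force: [-0.2, 0.3, -2.2]
grip_width: 0.0108
```

```bash
python3 - <<'E'
from m import *
o=r.get_obs();print({k:np.round(o[k],4) for k in("tcp_pos","orientation","contact_force","grip_width","moment","joints")})
for n in("side","scene"):
    f=r.grab_frame(n);w=pts(f)
    m=sel(w,.4,.62,-.42,-.2,.24,.42);v,u=np.where(m);print(n,u.min(),u.max(),v.min(),v.max())
    m=sel(w,.43,.57,-.37,-.22,.315,.332);print("rim",m.sum(),circ(w[m],.05),w[m].min(0),w[m].max(0))
    u,v=proj(f,o["tcp_pos"]).astype(int);cv2.imwrite(f"pics/{n}10.png",cv2.resize(f["color"][max(v-50,0):v+50,u-60:u+60],(720,600),interpolation=3))
E
```

```text
{'tcp_pos': array([ 0.4986, -0.2975,  0.3511]), 'orientation': array([-3.1406e+00, -2.1700e-02,  3.0000e-03]), 'contact_force': array([-0.1845,  0.3347, -2.1842]), 'grip_width': np.float64(0.0108), 'moment': array([-0.0392,  0.0241, -0.0126]), 'joints': array([ 0.4596,  0.2348, -0.0356,  1.6273,  0.0086,  1.2818, -1.1345])}
side 239 271 176 223
rim 119 (array([ 0.49641199, -0.29959544]), np.float64(0.0017601635050011482)) [ 0.44498543 -0.35380513  0.31506093] [ 0.54704112 -0.25803235  0.33137242]
scene 137 176 86 147
rim 205 (array([ 0.49848206, -0.2951035 ]), np.float64(0.0021641037505470574)) [ 0.44480221 -0.34397159  0.31506261] [ 0.55218834 -0.24433332  0.33187873]
```

View pics/side10.png

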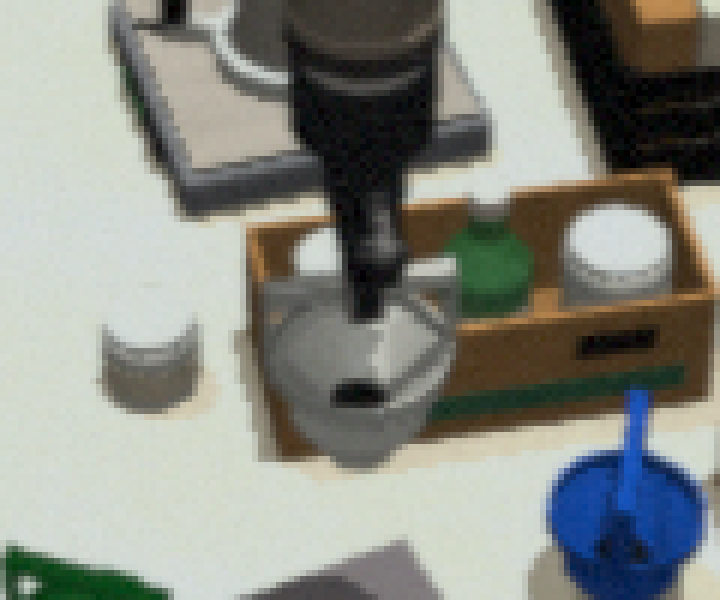

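View pics/scene10.png

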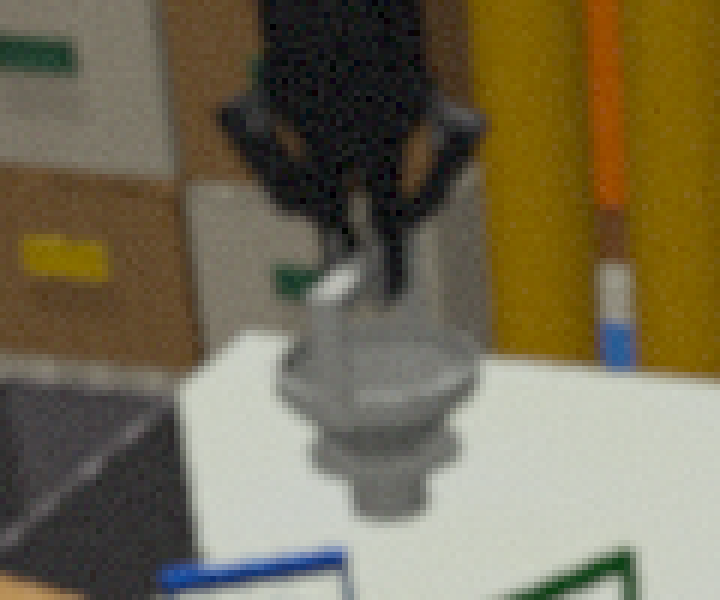

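The funnel hangs upright, with its spout at about z = 0.244, some 65 mm above the bottle's top. I'll carry it across smoothly.

>>> play_rows(plan=[[1,6,0,0,0,0,0],[2,18,0,0,0,0.02,0],[4,36,0,0,0,0.05,0],[6,58,0,0,0,0.08,0],[8,83,0,0,0,0.11,0],[10,110,0,0,0,0.14,0],[12,138,0,0,0,0.17,0],[14,166,0,0,0,0.2,0],[17,194,0,0,0,0.23,0],[20,222,0,0,0,0.26,0],[23,250,0,0,0,0.29,0],[26,278,0,0,0,0.32,0]])

```text
clock: 15.45
tcp_pos: [0.5246, -0.0164, 0.3525]
orientation: [-3.097, -0.529, -0.001]
contact_force: [0.4, 0.6, -3.3]
grip_width: 0.0104
```

>>> play_rows(plan=[[3,28,0,0,0,0.03,0],[6,56,0,0,0,0.06,0],[9,84,0,0,0,0.09,0],[12,112,0,0,0,0.12,0],[15,140,0,0,0,0.15,0],[17,168,0,0,0,0.18,0],[19,196,0,0,0,0.18,0],[21,224,0,0,0,0.18,0],[23,252,0,0,0,0.18,0],[24,276,0,0,0,0.18,0],[25,296,0,0,0,0.18,0],[25,310,0,0,0,0.18,0]])

```text
clock: 16.65
tcp_pos: [0.5483, 0.2938, 0.3524]
orientation: [-3.036, -0.805, 0.0]
contact_force: [0.1, -0.2, -2.7]
grip_width: 0.0109
```

>>> play_rows(plan=[[0,7,0,0,0,0,0],[0,11,0,0,0,0,0],[0,11,0,0,0,0,0],[0,11,0,0,0,0,0],[0,11,0,0,0,0,0]])

```text
clock: 17.15
tcp_pos: [0.5505, 0.3002, 0.3524]
orientation: [3.039, 0.796, 0.0]
contact_force: [-0.4, 0.8, -2.1]
grip_width: 0.0106
```

```bash
cat > fm.py <<'E'
from m import *
import sys
o=r.get_obs();print({k:np.round(o[k],4) for k in("tcp_pos","orientation","contact_force","grip_width","joints")})
R=cv2.Rodrigues(o["orientation"])[0];print("tool z",R[:,2].round(4))
t=o["tcp_pos"];z0=t[2]-.1526+.045;print("spout z est",z0)
for n in("side","scene"):
    f=r.grab_frame(n);w=pts(f)
    b=lambda a,c:sel(w,t[0]-.08,t[0]+.08,t[1]-.08,t[1]+.08,z0+a,z0+c)
    m=b(.073,.086);print(n,"frim",m.sum(),circ(w[m],.05))
    m=b(.002,.027);print("  spout r20",m.sum(),circ(w[m],.02) if m.sum()>10 else"")
    m=b(.031,.036);print("  flange",m.sum(),circ(w[m],.038) if m.sum()>10 else"")
    m=sel(w,.49,.61,.24,.36,.130,.139);print("  mouth",m.sum(),circ(w[m],.043) if m.sum()>10 else"")
    u,v=proj(f,t-[0,0,.06]).astype(int);cv2.imwrite(f"pics/{n}{sys.argv[1]}.png",cv2.resize(f["color"][max(v-50,0):v+50,u-60:u+60],(720,600),interpolation=3))
E
python3 fm.py 11
```

```text
{'tcp_pos': array([0.5505, 0.3002, 0.3524]), 'orientation': array([3.0386e+00, 7.9580e-01, 3.0000e-04]), 'contact_force': array([-0.373 ,  0.8183, -2.1418]), 'grip_width': np.float64(0.0106), 'joints': array([-0.2685,  0.3497, -0.4448,  1.4948,  0.1529,  1.3315, -1.7846])}
tool z [ 3.e-04 -5.e-04 -1.e+00]
spout z est 0.24481438276316603
side frim 75 (array([0.55040757, 0.29358341]), np.float64(0.00284813436917708))
  spout r20 27 (array([0.54932526, 0.29518097]), np.float64(0.0032326863373578598))
  flange 39 (array([0.55212022, 0.30526442]), np.float64(0.006857357262862964))
  mouth 43 (array([0.54902642, 0.29666007]), np.float64(0.0024138097965130346))
scene frim 209 (array([0.55069142, 0.30176768]), np.float64(0.0019897918891484574))
  spout r20 82 (array([0.54902573, 0.301626  ]), np.float64(0.0016456827140420432))
  flange 154 (array([0.53932378, 0.30272045]), np.float64(0.005485065278318048))
  mouth 142 (array([0.5511529 , 0.30254735]), np.float64(0.0015595105676997855))
```

View pics/scene11.png

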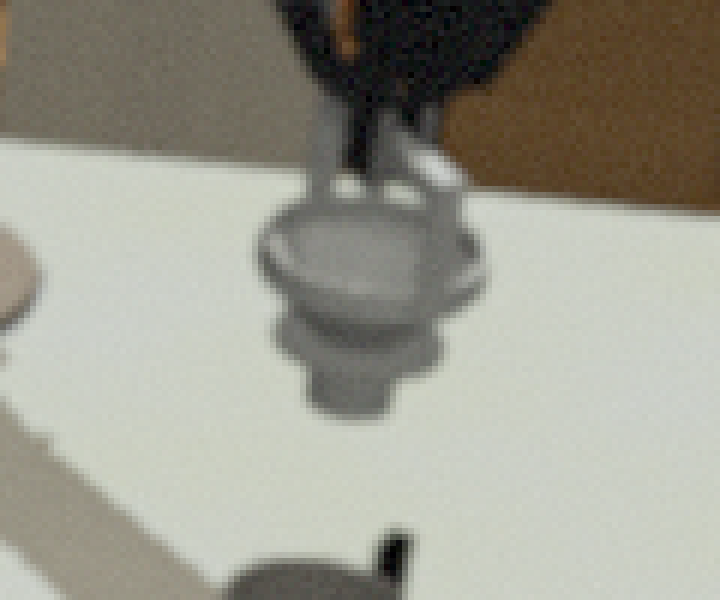

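In both cameras the funnel is within about 2 mm of the mouth and about 1.3 mm short in y. I'll correct that and descend slowly.

>>> play_rows(plan=[[0,1,-4,0,0,0,0],[0,1.3,-12,0,0,0,0],[0,1.3,-24,0,0,0,0],[0,1.3,-36,0,0,0,0],[0,1.3,-48,0,0,0,0],[0,1.3,-58,0,0,0,0],[0,1.3,-66,0,0,0,0],[0,1.3,-71,0,0,0,0],[0,1.3,-73,0,0,0,0],[0,1.3,-73,0,0,0,0],[0,1.3,-73,0,0,0,0]])

```text
clock: 18.35
tcp_pos: [0.5504, 0.3027, 0.2798]
orientation: [-3.038, -0.798, -0.001]
contact_force: [-0.1, -0.4, -2.3]
grip_width: 0.0112
```

```bash
python3 fm.py 12
```

```text
{'tcp_pos': array([0.5504, 0.3027, 0.2798]), 'orientation': array([-3.0383e+00, -7.9800e-01, -1.4000e-03]), 'contact_force': array([-0.0616, -0.3647, -2.3153]), 'grip_width': np.float64(0.0112), 'joints': array([-0.2737,  0.3962, -0.4415,  1.5939,  0.1787,  1.1907, -1.8086])}
tool z [ 8.e-04  5.e-04 -1.e+00]
spout z est 0.17223322620876103
side frim 62 (array([0.54876772, 0.29805601]), np.float64(0.0026725838978992615))
  spout r20 19 (array([0.55065044, 0.29885845]), np.float64(0.002845430283691862))
  flange 48 (array([0.55093978, 0.30534611]), np.float64(0.007919766320637784))
  mouth 44 (array([0.54973818, 0.29582461]), np.float64(0.0026753733566589615))
scene frim 183 (array([0.54988681, 0.30428563]), np.float64(0.0019508983742775878))
  spout r20 69 (array([0.54930347, 0.30414083]), np.float64(0.0014376357164057707))
  flange 138 (array([0.53978225, 0.30425309]), np.float64(0.005488951468719642))
  mouth 129 (array([0.55103449, 0.3027106 ]), np.float64(0.0016204922470492247))
```

View pics/scene12.png

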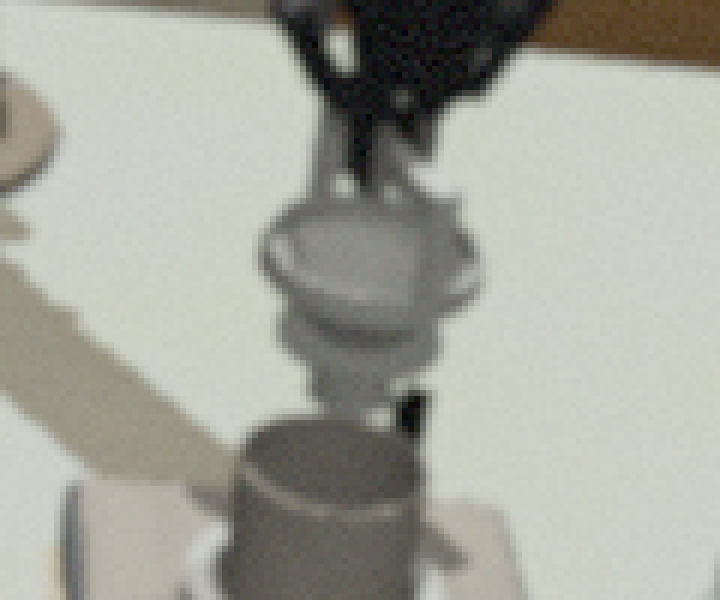

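View pics/side12.png

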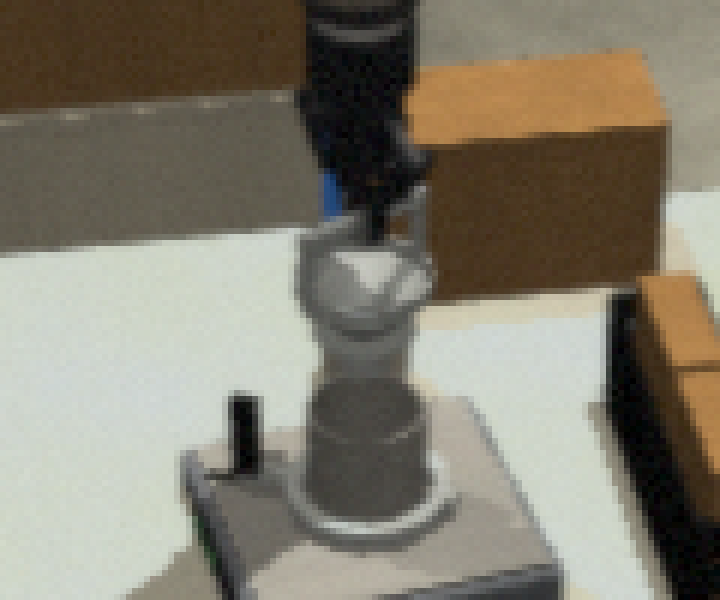

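The offset is now about +1.5 mm in y. I'll trim that and go down the last 22 mm.

>>> play_rows(plan=[[0.5,-0.7,-4,0,0,0,0],[0.5,-1.4,-9,0,0,0,0],[0.5,-1.4,-14,0,0,0,0],[0.5,-1.4,-18,0,0,0,0],[0.5,-1.4,-20,0,0,0,0],[0.5,-1.4,-21,0,0,0,0],[0.5,-1.4,-21,0,0,0,0],[0.5,-1.4,-21,0,0,0,0],[0.5,-1.4,-21,0,0,0,0],[0.5,-1.4,-21,0,0,0,0],[0.5,-1.4,-21,0,0,0,0],[0.5,-1.4,-21,0,0,0,0]])

```text
clock: 19.65
tcp_pos: [0.5507, 0.3011, 0.2584]
orientation: [-3.039, -0.798, -0.0]
contact_force: [0.1, 1.0, -1.8]
grip_width: 0.0104
```

```bash
python3 fm.py 13; python3 - <<'E'
from h import *
print(np.abs(r.get_obs()["qvel"]).max())
cv2.imwrite("pics/scene13f.png",r.grab_frame("scene")["color"])
f=r.grab_frame("scene");w=pts(f);t=r.get_obs()["tcp_pos"]
# lowest visible spout points
m=(np.hypot(w[...,0]-t[0],w[...,1]-t[1])<.0215)&(w[...,2]>.138)&(w[...,2]<.175);print("spout lowest z",np.sort(w[m][:,2])[:8].round(4))
E
```

```text
{'tcp_pos': array([0.5507, 0.3011, 0.2584]), 'orientation': array([-3.0385e+00, -7.9810e-01, -2.0000e-04]), 'contact_force': array([ 0.0526,  1.0073, -1.8038]), 'grip_width': np.float64(0.0104), 'joints': array([-0.2735,  0.4123, -0.4386,  1.6206,  0.1875,  1.1505, -1.8138])}
tool z [ 1.e-04  0.e+00 -1.e+00]
spout z est 0.15078577886210803
side frim 61 (array([0.54837836, 0.29676238]), np.float64(0.0024922524379993537))
  spout r20 24 (array([0.55155665, 0.29466457]), np.float64(0.003194137772335458))
  flange 40 (array([0.55105437, 0.3039373 ]), np.float64(0.006848696801944181))
  mouth 35 (array([0.55015025, 0.29605428]), np.float64(0.002498929700942428))
scene frim 180 (array([0.55066465, 0.30297929]), np.float64(0.0019653162032234562))
  spout r20 63 (array([0.54980755, 0.30226739]), np.float64(0.0016613944944210758))
  flange 142 (array([0.54009066, 0.30321307]), np.float64(0.005695269062498354))
  mouth 106 (array([0.55107924, 0.30270132]), np.float64(0.0015999903596698038))
0.002697631739833084
spout lowest z [0.1495 0.15   0.1502 0.1504 0.1505 0.1509 0.1511 0.1516]
```

View pics/scene13.png

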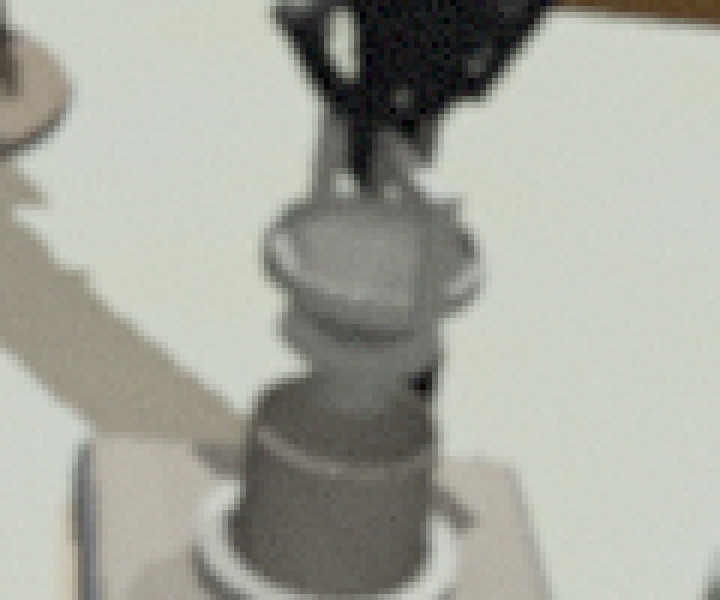

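View pics/scene13f.png

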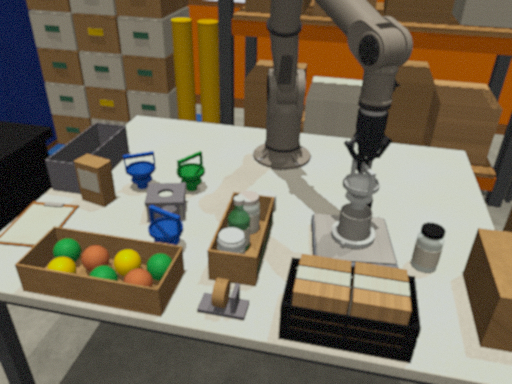

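The funnel is still and upright, centred within about 2 mm, with its spout at z ≈ 0.150–0.151, which is about 15 mm above the rim. The groceries are where they were, so I'll hand in.

```bash
python3 -c "
from bench import r
print(r.hand_in())"
```

```text
the job is handed in; nothing more can be done
None
```

I locked the collar, then lifted the grey funnel out of its stand. I carried it over the tray and handed in at about 20 s with the gripper holding it over the canister's mouth.

My last checks, all from the camera images and the robot's own readings:
- **Collar:** I pushed it until it met its stop, where the force rose to about 20 N with no further motion. Afterwards the post stood at 156.4° and the locked mark at 156.8°, so it is within about 0.01 rad.
- **Funnel position:** the spout is about 15 to 16 mm above the rim. The scene camera puts it within about 1.5 mm of the mouth's axis and the side camera within about 2 mm. The side camera has few pixels on these parts, and its absolute y reads 5 to 6 mm lower than the other views, so I compared funnel and mouth within each picture.
- **Funnel hold:** the tool points straight down to within 0.1°, the joints are almost still (under 0.003 rad/s), and the wrist carries about 2 N, as it would with a hanging funnel. I saw the funnel touch nothing on the way.
- **Groceries:** in the last picture they all stand where they did at the start; I did not measure them individually.

One oddity: the fingers read 10 to 11 mm on the 12 mm bar, but the funnel did not slip. `hand_in` reported no verdict.

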